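# Power up the weighing station in order

## Robot

A 6-joint arm with a two-finger parallel gripper is mounted at the origin on the work surface. World frame = base frame: x ahead of the robot, y to its left, z up, the work surface at z = 0. Lengths are in m, angles in degrees, forces in N, time in s.
With the tool pointing down it reaches from about 0.3 to 0.75 m from the base axis. Payload 8.5 kg.
Tool frame: the origin (TCP) lies midway between the tips of the shut fingers; the grasp point (between the pads) lies grasp_offset behind it (grasp_offset is the distance from the TCP to the grasp point, in m); z points along the fingers, y is the line along which they close (so a half turn about z gives the same grasp; the last joint's range is limited). The gripper opens to 85 mm and grips with 20 to 120 N. Pads are 22 mm wide; open, the fingers measure 114 mm over their backs; the gripper's body (76 mm by 85 mm) begins 54 mm behind the grasp point. The pads swing forward as they close: fully open they stand 13 mm farther back than shut.
Start: joints at [-12.336, 21.807, 74.336, -0, 83.858, -12.336], TCP at [0.55, 0, 0.231] pointing down, gripper open.
Joint ranges: [-178.18, 178.18], [-50.72, 133.34], [12.68, 142.11], [-81.47, 261.47], [9.98, 163.14], [-165.26, 165.26]. Speed limits (degrees/s): [136.94, 136.94, 180, 180, 180, 180].

## Interface

Orientations are given as a 3x3 rotation matrix whose columns are the frame's x, y, z axes.
In Python, from rig import observe, get_image, camera_params, close_job, grasp_offset gives the robot as it stands.
- The arm moves only by the shell command python3 -m handwheel 'ROWS' [OPENING] [FORCE]. ROWS is JSON, a list of rows, each a list of 2 entries, a list of its own where there are three numbers: the shift along the tool's x, y, z as a fraction of full scale, then the turn, a rotation vector about the tool's x, y, z as a fraction of full scale. In form: [[[dx, dy, dz], [ax, ay, az]], ...]. A call has 1 to 10 rows; each row is the pose to reach, as a shift and turn from the pose commanded when the call began, along the tool's axes at that moment, turning the shorter way round; what a row does not reach only later rows make up. Full scale, the value 1, is 0.5 m for a shift and pi rad for a turn. A row lasts 1/10 s, in which the tool goes at most 50 mm and 8.59 degrees, less where a joint would pass 70% of its speed; a pose out of reach is approached as far as the arm can. A call with a number of a shift or a turn outside -1 to 1 is refused whole. A call with a gripper value outside its range is refused whole. OPENING is the opening, from 0 (shut) to 1 (fully open), set as the call begins (- or left out, the last holds). The fingers move at their own pace and stop on an object; FORCE is the grip in N (left out, the last holds). Time passes only in rows, so rows that repeat a pose let the fingers close. It gives the time, the measured TCP pose, the force, the opening and the grip force at its end, in the units of the state.
- observe(): the state, without advancing time (a new reading comes with each control period).
- get_image(name): name is "scene" or "side" or "wrist"; returns (picture, depth): 384x512x3 uint8, red, green, blue; 384x512 float32, m along the optical axis (not along the pixel's ray), 0 where there is no reading.
- camera_params(name): a dict with "K" (3x3 intrinsics, pixels), "R" (3x3) and "t" (3): a world point X has camera coordinates R X + t. Camera axes: x right, y down, z forward; pixel columns grow to the right and rows downward; lengths in m; the calibration is good to about 2 mm. A picture is of the moment at which its call begins: read the wrist's pose just before it. camera_params takes no time and is no camera call; for the wrist camera it gives the pose at the moment of the call.
- close_job(): hands the job in; it is judged then, once.
The state is a dict: "time_s": time; "q": joint angles; "qvel": joint speeds; "joint_efforts": joint torques, N m; "position": TCP position; "tool_rot": TCP orientation; "ft_force": force on the tool from outside, world axes, zero at the start; "wrist_torque": the same for the moment, N m; "grip_width": finger opening in m; "gripper_force": force on a finger pad.
Only numpy, scipy, OpenCV 4.12 (cv2) and the standard library are available. Lean on these libraries where they do the work, as an engineer would, in place of code of your own. Each camera call takes 0.05 s, during which the arm holds its last target. There are 200 camera calls.

## Task

Start up the weighing station in its proper order with a fingertip: lightly push the square key of the small static eliminator all the way down, then the large round key of the ticket printer, and last the long bar key on the front of the balance; each stays down by itself. Push gently, only those three keys and not the small ones near them, and do not lift or shift the static eliminator or disturb anything else on the bench.

Things in the scene. Friction and masses are not known exactly. Their poses are not given: they have to be found in the camera images.
- ioniser: Static eliminator: loose white block of about 0.8 kg, 120 long (its x) by 76 wide (its y) by 50 mm tall, standing free on rubber feet. Origin on its underside directly below its square key, 35 mm from its near end and midway across; x points to the far end (round fan outlet), z up.
- ion_key_top (a point): centre of the top face of the static eliminator's power key, moves down with it; 15 mm above the casing while up, 7 mm above it when fully down and let go; z is up. The key is 26 x 26 mm, square, grey.
- ion_key (a joint): Power key of the static eliminator (square). Its joint reads metres pressed: 0 up, 0.008 at its stop; it has no spring, slides at about 2.5 N and stays where it is pushed. Its cap sits on a rubber cushion of 2.5 N per mm that gives about 1 mm while the key slides and up to 4 mm against the stop (so 5 to 6 N on the cap shows that the key is fully down), beyond which it is rigid.
- ion_mode (a joint): Small round grey key, 16 mm across, 55 mm along +x from the square key on the static eliminator, its top 4 mm lower. Sprung: starts to move at about 1 N, needs about 3 N to go fully down (0.006 m) and comes back up by itself. Not to be pressed.
- printer: Ticket printer: white case fixed to the bench, 170 long (x) by 130 wide (y) by 80 mm tall, with a black paper cover on its far half up to 105 mm (begins 50 mm behind the origin; the paper stub reaches 125 mm). Origin on its underside, 40 mm from its front edge and midway across; x points away from its front, z up.
- printer_key_top (a point): centre of the top face of the printer's power key, moves down with it; 15 mm above the casing while up, 7 mm above it when fully down and let go; z is up. The key is round, 30 mm across, grey, 22 mm to +y of the printer's middle.
- printer_key (a joint): Power key of the printer (large, round). Its joint reads metres pressed: 0 up, 0.008 at its stop; it has no spring, slides at about 2.5 N and stays where it is pushed. Its cap sits on a rubber cushion of 2.5 N per mm that gives about 1 mm while the key slides and up to 4 mm against the stop (so 5 to 6 N on the cap shows that the key is fully down), beyond which it is rigid.
- printer_feed (a joint): Small oblong grey key, 24 x 12 mm, 58 mm to -y of the printer's round key, its top 4 mm lower. Sprung: starts to move at about 1 N, needs about 3 N to go fully down (0.006 m) and comes back up by itself. Not to be pressed.
- balance: Precision balance: white case fixed to the bench, 290 long (x) by 200 wide (y); low console in front 55 mm tall, with a dark display; body behind 72 mm tall (begins 51 mm behind the origin); round steel pan of 160 mm, top 90 mm high, centred 150 mm behind the origin. Origin on its underside, 50 mm from its front edge and midway across; x points away from its front, z up.
- balance_key_top (a point): centre of the top face of the balance's power key, moves down with it; 15 mm above the casing while up, 7 mm above it when fully down and let go; z is up. The key is a long bar 60 (along the balance's y) x 18 mm, grey, in the middle of the console's front edge.
- balance_key (a joint): Power key of the balance (long bar). Its joint reads metres pressed: 0 up, 0.008 at its stop; it has no spring, slides at about 2.5 N and stays where it is pushed. Its cap sits on a rubber cushion of 2.5 N per mm that gives about 1 mm while the key slides and up to 4 mm against the stop (so 5 to 6 N on the cap shows that the key is fully down), beyond which it is rigid.
- balance_tare (a joint): Small round grey key, 16 mm across, 72 mm to +y of the bar's centre, its top 4 mm lower. Sprung: starts to move at about 1 N, needs about 3 N to go fully down (0.006 m) and comes back up by itself. Not to be pressed.
- balance_unit (a joint): Small round grey key, 16 mm across, 72 mm to -y of the bar's centre, its top 4 mm lower. Sprung: starts to move at about 1 N, needs about 3 N to go fully down (0.006 m) and comes back up by itself. Not to be pressed.
- weight: Loose steel knob weight, 30 mm across, 35 mm tall, standing on the balance's pan; origin at its underside. Bystander.
- vial: Loose amber vial, 26 mm across, 55 mm tall, standing about 85 mm beside the static eliminator's middle line; origin at its underside. Bystander.
- beaker: Loose glass beaker, 60 mm across, 75 mm tall, on the near part of the bench; origin at its underside. Bystander.
- jar: Loose white plastic jar, 56 mm across, 75 mm tall, on the near part of the bench; origin at its underside. Bystander.
- dish: Loose white dish, 70 mm across, 18 mm tall, on the near part of the bench; origin at its underside. Bystander.
- small_weight: Loose steel knob weight, 22 mm across, 25 mm tall, standing on the balance's pan; origin at its underside. Bystander.
Not all that is in view belongs to the job. What is shaped like the printer but green is not meant.

How it is judged:
By the outcome, as a careful person would: the job done as asked, in the order asked, and still so for the second after the job is handed in, with the robot touching nothing.
It also fails if it takes over 58 s, if anything falls off the work surface, if the arm or the gripper's body presses on something with over 40 N, if the wrist force passes 120 N, or if a joint passes its speed limit or range.

## Working session

There is one attempt and no reset: what is moved stays moved. The work goes in short steps, Python scripts to look and compute and a shell command to move; the robot and the scene stay as the last step left them, time stands still between calls to the robot, and variables do not carry over. Pictures are saved under pics/ and viewed, at most 10 in all, crops included, and the job is handed in when it is done.

```bash
mkdir -p pics
cat > h.py <<'E'
import numpy as np, cv2
from rig import observe, get_image, camera_params, grasp_offset
def snap(n,tag):
    p=camera_params(n); im,d=get_image(n)
    cv2.imwrite(f'pics/{tag}.png',im[:,:,::-1]); np.savez(f'{tag}.npz',im=im,d=d,**{k:np.array(p[k]) for k in 'KRt'})
def pt(tag,u,v,r=1):
    f=np.load(tag+'.npz'); z=f['d'][v-r:v+r+1,u-r:u+r+1]; z=np.median(z[z>0])
    return f['R'].T@(z*np.linalg.inv(f['K'])@[u,v,1]-f['t'])
def ray(tag,u,v,h):
    f=np.load(tag+'.npz'); d=f['R'].T@np.linalg.inv(f['K'])@[u,v,1]; c=-f['R'].T@f['t']
    return c+d*(h-c[2])/d[2]
E
python3 - <<'E'
from h import *
for n in('scene','side','wrist'): snap(n,n+'0')
o=observe(); print(o['time_s'],o['position'],o['tool_rot'],o['ft_force'],grasp_offset)
a=[cv2.imread(f'pics/{n}0.png') for n in('scene','side')]
E
```

```text
0.15 [5.49796000e-01 3.14462688e-05 2.30869379e-01] [[ 2.22040978e-05  9.99999451e-01 -1.04782089e-03]
 [ 9.99999975e-01 -2.19711666e-05  2.22311580e-04]
 [ 2.22288436e-04 -1.04782580e-03 -9.99999426e-01]] [-0.11402065  0.02421609  0.50530386] 0.0187
```

View pics/scene0.png

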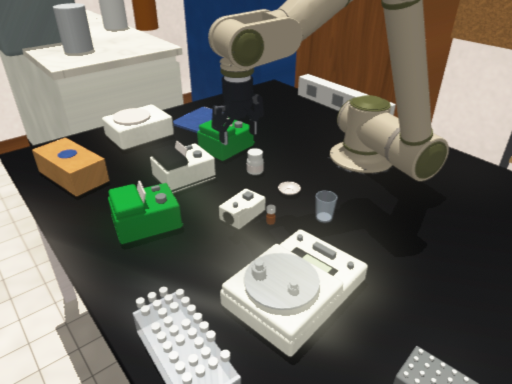

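View pics/side0.png

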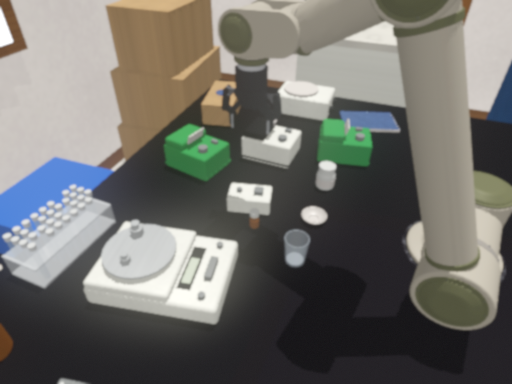

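View pics/wrist0.png

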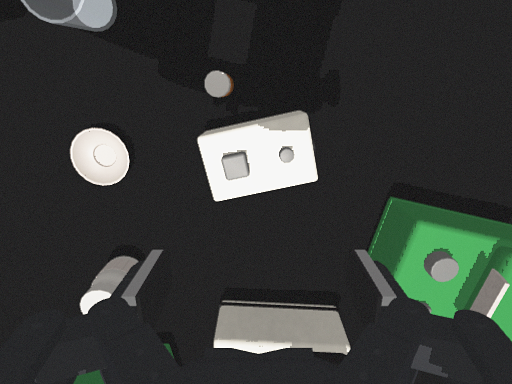

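The wrist view shows the static eliminator with its square key at (235,165) and mode key at (287,155). In the scene view, the candidates are:
- **Printer-like:** white printer (183,165), green decoys (145,210) and (225,137).
- **Balance-like:** white balance (295,285), with its bar key at (325,249). The white box at (137,125) is another pan-like thing, not the balance.
- **Eliminator:** only (242,207).

I choose the white printer, the white balance and the white eliminator.

Run:
```python
from h import *
np.set_printoptions(precision=4,suppress=True)
for n,l in {'wrist0':[(235,163),(287,155),(260,180),(218,84),(206,140)],
 'scene0':[(237,205),(252,197),(325,249),(300,237),(351,265),(320,262),(207,152),(192,163)],
 'side0':[(239,190),(263,190),(211,267),(201,295),(220,240),(271,139),(288,145),(280,150),(257,143)]}.items():
  for p in l: print(n,p,pt(n,*p))
a=cv2.imread('pics/scene0.png')[130:280,140:370]; b=cv2.imread('pics/side0.png')[115:315,80:310]
a=cv2.resize(a,None,fx=3.4,fy=3.4,interpolation=3)
cv2.imwrite('pics/c1.png',a)
b=cv2.resize(b,None,fx=3,fy=3,interpolation=3); cv2.imwrite('pics/c2.png',b)
```

```text
wrist0 (235, 163) [0.5261 0.0093 0.0631]
wrist0 (287, 155) [0.5799 0.0172 0.0604]
wrist0 (260, 180) [ 0.5521 -0.013   0.0492]
wrist0 (218, 84) [0.5105 0.0866 0.0544]
wrist0 (206, 140) [0.4949 0.0308 0.0492]
scene0 (237, 205) [0.5761 0.0223 0.054 ]
scene0 (252, 197) [0.5175 0.0158 0.0523]
scene0 (325, 249) [0.5324 0.3111 0.0678]
scene0 (300, 237) [0.5451 0.2401 0.0647]
scene0 (351, 265) [0.5235 0.3827 0.0646]
scene0 (320, 262) [0.5643 0.3265 0.0565]
scene0 (207, 152) [ 0.4294 -0.3561  0.0133]
scene0 (192, 163) [ 0.5715 -0.2185  0.0796]
side0 (239, 190) [0.5736 0.0218 0.0571]
side0 (263, 190) [0.509  0.0027 0.0607]
side0 (211, 267) [0.5259 0.3094 0.0692]
side0 (201, 295) [0.5157 0.38   0.0658]
side0 (220, 240) [0.547  0.2148 0.0536]
side0 (271, 139) [ 0.5635 -0.2422  0.0794]
side0 (288, 145) [ 0.501  -0.2267  0.0785]
side0 (280, 150) [ 0.5217 -0.2077  0.0662]
side0 (257, 143) [ 0.6022 -0.2131  0.0722]
```

View pics/c2.png

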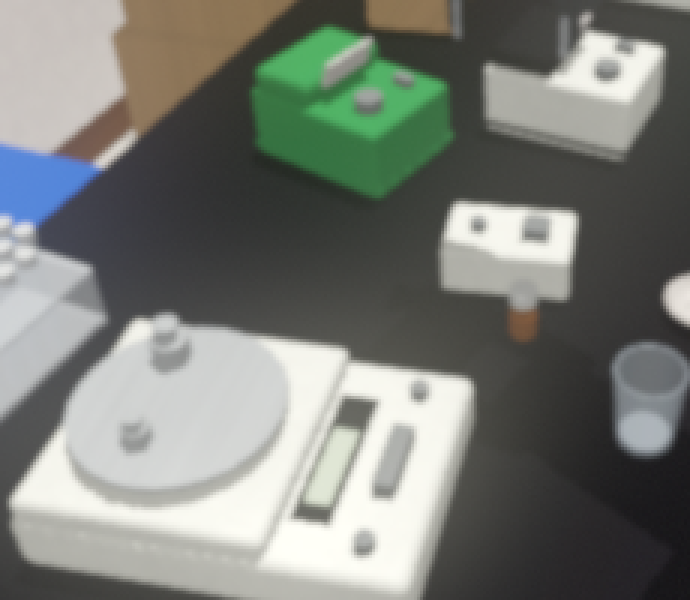

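View pics/c1.png

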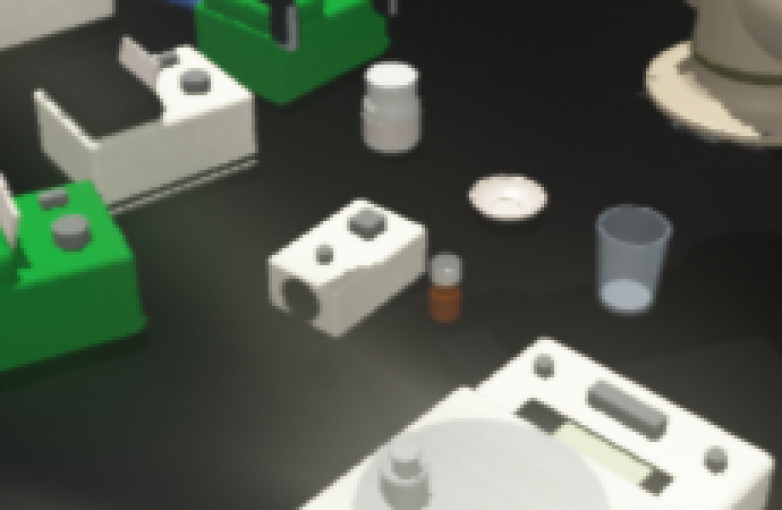

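The crops confirm the choices: the keys are grey on white cases, and the green printers are rejected. Key centres in scene and side pixels:

| Key | Scene | Side |
|---|---|---|
| Square | (247.9,194.7) | (259,190) |
| Printer round | (197.4,153.5) | (282.3,137.7) |
| Balance bar | (324.4,250) | (211.3,268) |

```bash
cat >> h.py <<'E'
def tri(obs):
    A=np.zeros((3,3));b=np.zeros(3)
    for tag,u,v in obs:
        f=np.load(tag+'.npz'); d=f['R'].T@np.linalg.inv(f['K'])@[u,v,1]; d/=np.linalg.norm(d); c=-f['R'].T@f['t']
        P=np.eye(3)-np.outer(d,d); A+=P; b+=P@c
    return np.linalg.solve(A,b)
E
python3 - <<'E'
from h import *
np.set_printoptions(precision=4,suppress=True)
for n,o,h in (('ion',[('scene0',247.9,194),('side0',259,189.5),('wrist0',235.5,163.5)],.065),
 ('pr',[('scene0',197.4,153),('side0',282.3,137.5)],.095),('bal',[('scene0',324.4,249.5),('side0',211.3,267.5)],.07)):
  print(n,tri(o),[ray(*q,h)[:2] for q in o])
print(tri([('wrist0',235.5,163.5),('side0',259,189.5)]))
f=np.load('wrist0.npz');print(-f['R'].T@f['t'])
im=cv2.imread('pics/wrist0.png')[130:200,200:310];cv2.imwrite('pics/c3.png',cv2.resize(im,None,fx=6,fy=6,interpolation=2))
E
```

```text
ion [0.5236 0.0058 0.0599] [array([0.5286, 0.0112]), array([0.5185, 0.0097]), array([0.5267, 0.0092])]
pr [ 0.5285 -0.2541  0.0857] [array([ 0.5372, -0.239 ]), array([ 0.5246, -0.2386])]
bal [0.528  0.3053 0.0607] [array([0.5368, 0.3129]), array([0.5244, 0.3111])]
[0.5232 0.0065 0.0605]
[0.5509 0.0812 0.3726]
```

View pics/c3.png

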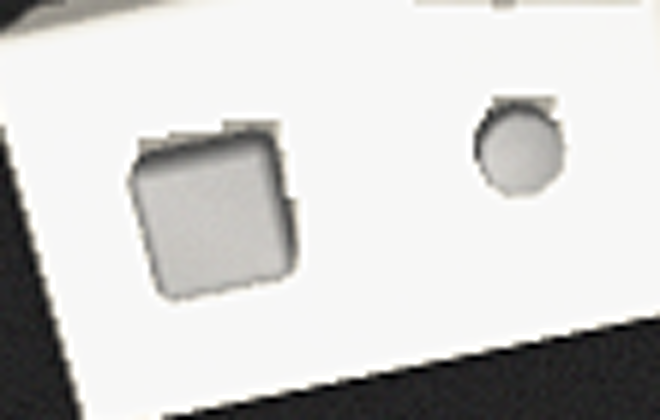

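A closer look puts the square key's top-face centre at wrist pixel (236,167), which is about (0.527, 0.005) at height 0.065. I'm moving above it with the fingers shut.

```bash
python3 -m handwheel '[[[0.01,-0.046,0.04],[0,0,0]],[[0.01,-0.046,0.1],[0,0,0]],[[0.01,-0.046,0.16],[0,0,0]],[[0.01,-0.046,0.22],[0,0,0]],[[0.01,-0.046,0.26],[0,0,0]],[[0.01,-0.046,0.28],[0,0,0]],[[0.01,-0.046,0.3],[0,0,0]],[[0.01,-0.046,0.3],[0,0,0]],[[0.01,-0.046,0.3],[0,0,0]],[[0.01,-0.046,0.3],[0,0,0]]]' 0
python3 - <<'E'
from h import *
snap('wrist','w1')
E
```

```text
time_s: 1.15
position: [0.5274, 0.0049, 0.0822]
tool_rot: [[-0.0, 1.0, 0.002], [1.0, 0.0, -0.0], [-0.0, 0.002, -1.0]]
ft_force: [-0.2, 0.5, 0.5]
grip_width: 0.0006
gripper_force: 0.0
```

View pics/w1.png

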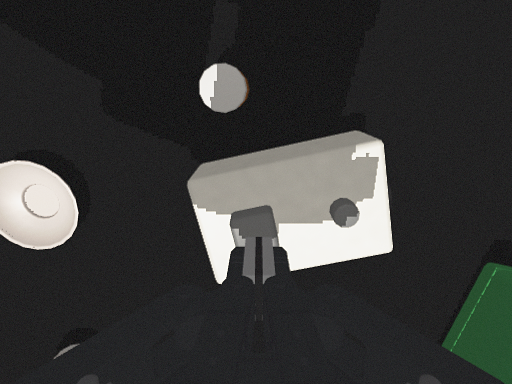

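The shut fingers stand over the square key at about (255,230), with the mode key clear at (345,212). I'll descend in small steps: the top is at about 0.065, so 0.082 - 0.0655 gives a first stop 15 mm lower.

```bash
python3 - <<'E'
from h import *
f=np.load('w1.npz')
for X in ([.5274,.0049,.0822],[.527,.005,.065],[.527,-.008,.065],[.527,.018,.065],[.514,.005,.065],[.54,.005,.065]):
  c=f['K']@(f['R']@X+f['t']);print(X,(c[:2]/c[2]).round(1))
E
python3 -m handwheel '[[[0,0,0.01],[0,0,0]],[[0,0,0.02],[0,0,0]],[[0,0,0.024],[0,0,0]],[[0,0,0.028],[0,0,0]],[[0,0,0.03],[0,0,0]],[[0,0,0.03],[0,0,0]]]'
```

```text
[0.5274, 0.0049, 0.0822] [256.6 253.1]
[0.527, 0.005, 0.065] [256.  237.8]
[0.527, -0.008, 0.065] [256.1 257.6]
[0.527, 0.018, 0.065] [256. 217.]
[0.514, 0.005, 0.065] [233.5 237.8]
[0.54, 0.005, 0.065] [278.5 237.8]
time_s: 1.8
position: [0.527, 0.005, 0.0662]
tool_rot: [[0.0, 1.0, -0.0], [1.0, -0.0, 0.0], [0.0, -0.0, -1.0]]
ft_force: [0.3, -0.3, -0.4]
grip_width: 0.0001
gripper_force: 0.0
```

```bash
python3 -m handwheel '[[[0,0,0.002],[0,0,0]],[[0,0,0.004],[0,0,0]],[[0,0,0.006],[0,0,0]],[[0,0,0.008],[0,0,0]],[[0,0,0.008],[0,0,0]],[[0,0,0.008],[0,0,0]]]'
```

```text
time_s: 2.4
position: [0.527, 0.005, 0.0624]
tool_rot: [[-0.0, 1.0, 0.0], [1.0, 0.0, -0.0], [-0.0, 0.0, -1.0]]
ft_force: [-0.3, -0.4, 1.0]
grip_width: -0.0001
gripper_force: 1.0
```

```bash
python3 -m handwheel '[[[0,0,0.002],[0,0,0]],[[0,0,0.004],[0,0,0]],[[0,0,0.006],[0,0,0]],[[0,0,0.008],[0,0,0]],[[0,0,0.008],[0,0,0]],[[0,0,0.008],[0,0,0]]]'
```

```text
time_s: 3.0
position: [0.527, 0.005, 0.0583]
tool_rot: [[0.0, 1.0, 0.0], [1.0, -0.0, -0.0], [-0.0, 0.0, -1.0]]
ft_force: [-0.5, -0.6, 1.8]
grip_width: -0.0
gripper_force: 0.9
```

```bash
python3 -m handwheel '[[[0,0,0.002],[0,0,0]],[[0,0,0.004],[0,0,0]],[[0,0,0.005],[0,0,0]],[[0,0,0.005],[0,0,0]],[[0,0,0.005],[0,0,0]]]'; python3 -c "
from rig import observe;o=observe();print(o['ft_force'],o['position'])"
```

```text
time_s: 3.5
position: [0.527, 0.005, 0.0559]
tool_rot: [[-0.0, 1.0, 0.0], [1.0, 0.0, -0.0], [-0.0, 0.0, -1.0]]
ft_force: [0.5, 0.7, 2.6]
grip_width: -0.0002
gripper_force: 1.5
[0.49353597 0.6519638  2.62408931] [0.52702648 0.00499134 0.05587589]
```

```bash
python3 -m handwheel '[[[0,0,0.001],[0,0,0]],[[0,0,0.002],[0,0,0]],[[0,0,0.002],[0,0,0]],[[0,0,0.002],[0,0,0]]]'
```

```text
time_s: 3.9
position: [0.527, 0.005, 0.055]
tool_rot: [[-0.0, 1.0, 0.0], [1.0, 0.0, -0.0], [-0.0, 0.0, -1.0]]
ft_force: [-0.7, 0.1, 5.2]
grip_width: 0.0001
gripper_force: 2.5
```

```bash
python3 -m handwheel '[[[0,0,0.0008],[0,0,0]],[[0,0,0.0008],[0,0,0]],[[0,0,0.0008],[0,0,0]]]'
```

```text
time_s: 4.2
position: [0.5271, 0.005, 0.0546]
tool_rot: [[-0.0, 1.0, 0.0], [1.0, 0.0, -0.0], [-0.0, 0.0, -1.0]]
ft_force: [-0.7, -0.1, 6.1]
grip_width: 0.0001
gripper_force: 2.9
```

The square key is down at 6 N. I'll rise and travel to above the printer.

```bash
python3 -m handwheel '[[[0,0,-0.04],[0,0,0]],[[0,0,-0.12],[0,0,0]],[[0,0,-0.2],[0,0,0]],[[0,0,-0.3],[0,0,0]],[[-0.08,0,-0.39],[0,0,0]],[[-0.16,0,-0.39],[0,0,0]],[[-0.24,0,-0.39],[0,0,0]],[[-0.32,0,-0.39],[0,0,0]],[[-0.4,0,-0.39],[0,0,0]],[[-0.44,0,-0.39],[0,0,0]]]'
python3 -m handwheel '[[[-0.03,0,0],[0,0,0]],[[-0.04,0,0],[0,0,0]],[[-0.04,0,0],[0,0,0]],[[-0.04,0,0],[0,0,0]]]'
python3 - <<'E'
from h import *
snap('wrist','w2')
E
```

```text
time_s: 5.2
position: [0.5265, -0.2179, 0.2486]
tool_rot: [[0.002, 1.0, -0.001], [1.0, -0.002, 0.0], [0.0, -0.001, -1.0]]
ft_force: [0.3, 0.1, -0.8]
grip_width: 0.0002
gripper_force: 0.0
time_s: 5.6
position: [0.5271, -0.234, 0.2494]
tool_rot: [[-0.001, 1.0, -0.0], [1.0, 0.001, 0.0], [0.0, -0.0, -1.0]]
ft_force: [-0.0, -0.9, -0.6]
grip_width: -0.0
gripper_force: 0.0
```

View pics/w2.png

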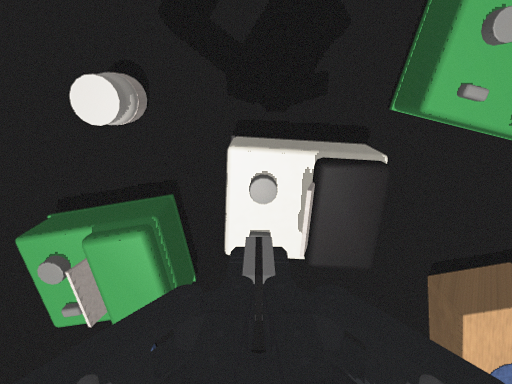

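The white printer's round key is at (263,189), top-face centre about (263.5,190). The fingers hide the feed key.

Run:
```python
from h import *
print(ray('w2',263.3,189.5,.095),pt('w2',263,189,3),tri([('w2',263.3,189.5),('scene0',197.4,153),('side0',282.3,137.5)]))
```

```text
[ 0.5328916 -0.2492356  0.095    ] [ 0.53261167 -0.24931304  0.09310757] [ 0.53030802 -0.2521588   0.08682256]
```

```bash
python3 -m handwheel '[[[-0.028,0.011,0.04],[0,0,0]],[[-0.028,0.011,0.1],[0,0,0]],[[-0.028,0.011,0.16],[0,0,0]],[[-0.028,0.011,0.21],[0,0,0]],[[-0.028,0.011,0.25],[0,0,0]],[[-0.028,0.011,0.27],[0,0,0]],[[-0.028,0.011,0.28],[0,0,0]],[[-0.028,0.011,0.29],[0,0,0]],[[-0.028,0.011,0.3],[0,0,0]],[[-0.028,0.011,0.3],[0,0,0]]]'
```

```text
time_s: 6.65
position: [0.5325, -0.2489, 0.0993]
tool_rot: [[-0.0, 1.0, -0.0], [1.0, 0.0, 0.0], [0.0, -0.0, -1.0]]
ft_force: [-0.6, -0.2, 0.1]
grip_width: 0.0002
gripper_force: 0.0
```

```bash
python3 -m handwheel '[[[0,0,0.002],[0,0,0]],[[0,0,0.004],[0,0,0]],[[0,0,0.006],[0,0,0]],[[0,0,0.008],[0,0,0]],[[0,0,0.01],[0,0,0]],[[0,0,0.012],[0,0,0]],[[0,0,0.014],[0,0,0]],[[0,0,0.015],[0,0,0]],[[0,0,0.015],[0,0,0]],[[0,0,0.015],[0,0,0]]]'
```

```text
time_s: 7.65
position: [0.5325, -0.249, 0.092]
tool_rot: [[0.0, 1.0, 0.0], [1.0, -0.0, -0.0], [-0.0, 0.0, -1.0]]
ft_force: [-1.3, 0.2, 3.4]
grip_width: -0.0002
gripper_force: 1.1
```

```bash
python3 -m handwheel '[[[0,0,0.002],[0,0,0]],[[0,0,0.004],[0,0,0]],[[0,0,0.006],[0,0,0]],[[0,0,0.008],[0,0,0]],[[0,0,0.01],[0,0,0]],[[0,0,0.01],[0,0,0]],[[0,0,0.01],[0,0,0]]]'
```

```text
time_s: 8.35
position: [0.5325, -0.249, 0.0869]
tool_rot: [[0.0, 1.0, -0.0], [1.0, -0.0, 0.0], [0.0, -0.0, -1.0]]
ft_force: [-0.5, -0.4, 2.5]
grip_width: -0.0001
gripper_force: 0.9
```

```bash
python3 -m handwheel '[[[0,0,0.001],[0,0,0]],[[0,0,0.002],[0,0,0]],[[0,0,0.003],[0,0,0]],[[0,0,0.003],[0,0,0]],[[0,0,0.003],[0,0,0]]]'
```

```text
time_s: 8.85
position: [0.5325, -0.249, 0.0855]
tool_rot: [[-0.0, 1.0, 0.0], [1.0, 0.0, -0.0], [-0.0, 0.0, -1.0]]
ft_force: [-1.2, -0.3, 3.4]
grip_width: 0.0001
gripper_force: 1.9
```

```bash
python3 -m handwheel '[[[0,0,0.001],[0,0,0]],[[0,0,0.002],[0,0,0]],[[0,0,0.002],[0,0,0]],[[0,0,0.002],[0,0,0]]]'
```

```text
time_s: 9.25
position: [0.5325, -0.249, 0.0847]
tool_rot: [[-0.0, 1.0, 0.0], [1.0, 0.0, -0.0], [-0.0, 0.0, -1.0]]
ft_force: [-1.0, 1.4, 5.1]
grip_width: -0.0002
gripper_force: 2.9
```

```bash
python3 -m handwheel '[[[0,0,0.0008],[0,0,0]],[[0,0,0.0008],[0,0,0]],[[0,0,0.0008],[0,0,0]]]'
```

```text
time_s: 9.55
position: [0.5325, -0.249, 0.0844]
tool_rot: [[-0.0, 1.0, 0.0], [1.0, 0.0, -0.0], [-0.0, 0.0, -1.0]]
ft_force: [-1.3, 0.9, 6.5]
grip_width: 0.0001
gripper_force: 3.3
```

The printer key is down at 6.5 N. I'll rise and go across to the balance.

```bash
python3 -m handwheel '[[[0,0,-0.04],[0,0,0]],[[0,0,-0.12],[0,0,0]],[[0,0,-0.2],[0,0,0]],[[0,0,-0.28],[0,0,0]],[[0.08,0,-0.33],[0,0,0]],[[0.16,0,-0.33],[0,0,0]],[[0.24,0,-0.33],[0,0,0]],[[0.32,0,-0.33],[0,0,0]],[[0.4,0,-0.33],[0,0,0]],[[0.48,0,-0.33],[0,0,0]]]'
python3 -m handwheel '[[[0.08,0,0],[0,0,0]],[[0.16,0,0],[0,0,0]],[[0.24,0,0],[0,0,0]],[[0.32,0,0],[0,0,0]],[[0.4,0,0],[0,0,0]],[[0.46,0,0],[0,0,0]],[[0.5,0,0],[0,0,0]],[[0.5,0,0],[0,0,0]],[[0.5,0,0],[0,0,0]]]'
python3 - <<'E'
from h import *
snap('wrist','w3')
E
```

```text
time_s: 10.55
position: [0.5322, -0.0074, 0.2486]
tool_rot: [[0.0, 1.0, -0.001], [1.0, -0.0, 0.0], [0.0, -0.001, -1.0]]
ft_force: [0.7, -0.2, 0.7]
grip_width: -0.0
gripper_force: 0.0
time_s: 11.45
position: [0.5324, 0.2409, 0.2485]
tool_rot: [[-0.001, 1.0, -0.001], [1.0, 0.001, -0.0], [-0.0, -0.001, -1.0]]
ft_force: [0.2, -1.3, -0.4]
grip_width: -0.0003
gripper_force: 0.0
```

View pics/w3.png

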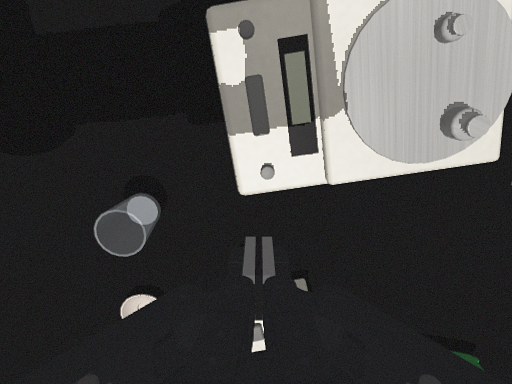

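The bar key runs from about (255,75) to (262,135), so its centre is at (258,105). The small keys are at (246,30) and (267,172), and the beaker is well aside at (127,225).

Run:
```python
from h import *
for q in((258,105),(246.5,30),(267.5,172)): print(ray('w3',*q,.07),pt('w3',int(q[0]),q[1],2))
```

```text
[0.53245973 0.30735997 0.07      ] [0.53245506 0.30728502 0.06837628]
[0.52157778 0.37522315 0.07      ] [0.52092884 0.37599757 0.06532489]
[0.54281516 0.23756307 0.07      ] [0.54240079 0.23636002 0.06544955]
```

```bash
python3 -m handwheel '[[[0.06,0,0],[0,0,0]],[[0.132,0,0.06],[0,0,0]],[[0.132,0,0.14],[0,0,0]],[[0.132,0,0.22],[0,0,0]],[[0.132,0,0.28],[0,0,0]],[[0.132,0,0.32],[0,0,0]],[[0.132,0,0.335],[0,0,0]],[[0.132,0,0.344],[0,0,0]],[[0.132,0,0.346],[0,0,0]],[[0.132,0,0.346],[0,0,0]]]'
```

```text
time_s: 12.5
position: [0.533, 0.307, 0.077]
tool_rot: [[0.0, 1.0, 0.002], [1.0, -0.0, 0.001], [0.001, 0.002, -1.0]]
ft_force: [-0.4, 0.2, 0.1]
grip_width: -0.0001
gripper_force: 0.0
```

```bash
python3 -m handwheel '[[[0,0,0.002],[0,0,0]],[[0,0,0.004],[0,0,0]],[[0,0,0.006],[0,0,0]],[[0,0,0.008],[0,0,0]],[[0,0,0.01],[0,0,0]],[[0,0,0.012],[0,0,0]],[[0,0,0.014],[0,0,0]],[[0,0,0.016],[0,0,0]],[[0,0,0.016],[0,0,0]],[[0,0,0.016],[0,0,0]]]'
```

```text
time_s: 13.5
position: [0.5325, 0.307, 0.0682]
tool_rot: [[-0.0, 1.0, 0.0], [1.0, 0.0, 0.0], [0.0, 0.0, -1.0]]
ft_force: [-0.3, -0.4, 1.5]
grip_width: 0.0002
gripper_force: 0.9
```

```bash
python3 -m handwheel '[[[0,0,0.002],[0,0,0]],[[0,0,0.004],[0,0,0]],[[0,0,0.006],[0,0,0]],[[0,0,0.008],[0,0,0]],[[0,0,0.01],[0,0,0]],[[0,0,0.012],[0,0,0]],[[0,0,0.012],[0,0,0]],[[0,0,0.012],[0,0,0]]]'
```

```text
time_s: 14.3
position: [0.5325, 0.307, 0.062]
tool_rot: [[0.0, 1.0, -0.0], [1.0, -0.0, 0.0], [0.0, -0.0, -1.0]]
ft_force: [-0.6, -0.7, 1.7]
grip_width: 0.0
gripper_force: 0.9
```

```bash
python3 -m handwheel '[[[0,0,0.001],[0,0,0]],[[0,0,0.002],[0,0,0]],[[0,0,0.003],[0,0,0]],[[0,0,0.003],[0,0,0]],[[0,0,0.003],[0,0,0]]]'
```

```text
time_s: 14.8
position: [0.5325, 0.307, 0.0606]
tool_rot: [[0.0, 1.0, 0.0], [1.0, -0.0, 0.0], [0.0, 0.0, -1.0]]
ft_force: [-0.6, -0.9, 3.5]
grip_width: 0.0001
gripper_force: 1.7
```

```bash
python3 -m handwheel '[[[0,0,0.001],[0,0,0]],[[0,0,0.002],[0,0,0]],[[0,0,0.002],[0,0,0]],[[0,0,0.002],[0,0,0]]]'
```

```text
time_s: 15.2
position: [0.5325, 0.307, 0.0598]
tool_rot: [[-0.0, 1.0, 0.0], [1.0, 0.0, 0.0], [0.0, 0.0, -1.0]]
ft_force: [-0.8, -1.2, 5.9]
grip_width: 0.0002
gripper_force: 2.8
```

```bash
python3 -m handwheel '[[[0,0,0.0006],[0,0,0]],[[0,0,0.0006],[0,0,0]],[[0,0,0.0006],[0,0,0]]]'
python3 -m handwheel '[[[0,0,-0.04],[0,0,0]],[[0,0,-0.12],[0,0,0]],[[0,0,-0.2],[0,0,0]],[[0,0,-0.28],[0,0,0]],[[-0.06,0,-0.36],[0,0,0]],[[-0.14,0,-0.38],[0,0,0]],[[-0.2,0,-0.38],[0,0,0]],[[-0.2,0,-0.38],[0,0,0]],[[-0.2,0,-0.38],[0,0,0]]]'
python3 - <<'E'
from h import *
snap('wrist','w4');snap('scene','scene1');snap('side','side1')
# key heights above casing now, from depth
print('bal',ray('w4',258,105,.07))
f=np.load('w4.npz')
def proj(t,X):
  f=np.load(t+'.npz');c=f['K']@(f['R']@X+f['t']);return (c[:2]/c[2]).round().astype(int)
for n,X in(('bar',[.5325,.3072,.06]),('case',[.522,.34,.055]),('tare',[.5212,.3755,.066]),('unit',[.5425,.2367,.066])):
  u=proj('w4',np.array(X));print(n,u,pt('w4',*u,2))
# whole scene check
s=[cv2.imread(f'pics/{a}.png') for a in('scene0','scene1','side0','side1')]
c=[s[0][130:320,100:380],s[1][130:320,100:380],s[2][100:330,80:360],s[3][100:330,80:360]]
c=[cv2.resize(x,(400,300)) for x in c]
cv2.imwrite('pics/cmp.png',np.vstack([np.hstack(c[:2]),np.hstack(c[2:])]))
E
```

```text
time_s: 15.5
position: [0.5325, 0.307, 0.0595]
tool_rot: [[0.0, 1.0, 0.0], [1.0, -0.0, 0.0], [0.0, 0.0, -1.0]]
ft_force: [-1.5, -0.3, 5.7]
grip_width: 0.0003
gripper_force: 3.1
time_s: 16.4
position: [0.5325, 0.2067, 0.2489]
tool_rot: [[0.001, 1.0, -0.001], [1.0, -0.001, 0.0], [0.0, -0.001, -1.0]]
ft_force: [1.1, 0.6, -0.4]
grip_width: -0.0
gripper_force: 0.0
bal [0.53278963 0.27329806 0.07      ]
bar [258  70] [0.53278639 0.3067629  0.06086586]
case [247  34] [0.5218923  0.34034937 0.05427292]
tare [245 -11] [0.53003312 0.31279774 0.29858685]
unit [267 141] [0.54233017 0.23617451 0.06520768]
```

View pics/cmp.png

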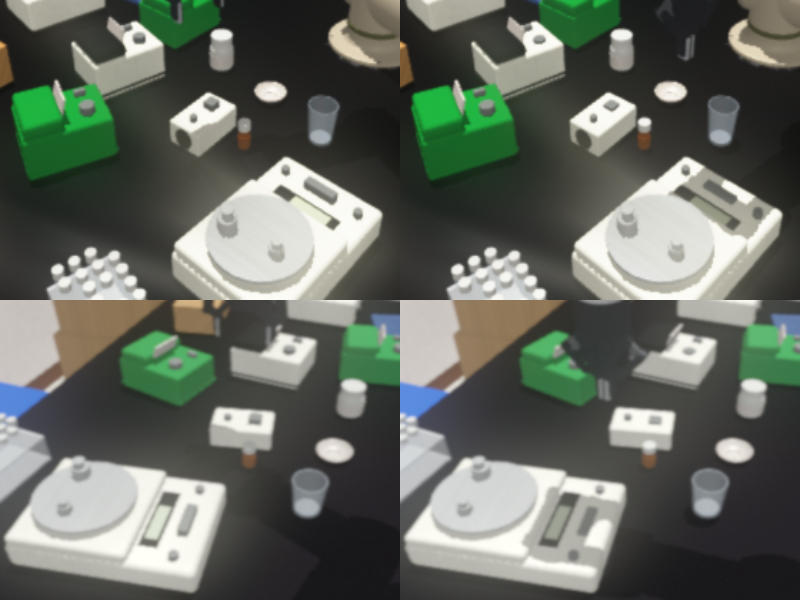

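The before and after views match: nothing on the bench has moved. The bar now stands at 0.061 (it was 0.068), and each press ended about 10.5 mm below the key's free height at about 6 N. The arm is clear.

```bash
python3 -c "
from rig import close_job;print(close_job())"
```

```text
the job is handed in; nothing more can be done
None
```

I pushed the three keys fully down in order (static eliminator, printer, balance) at about 6 N each, saw nothing else moved in the before/after pictures, and handed the job in at about 16.5 s; no verdict was returned.

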